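# Start the vibrating table from its switch board

## Robot

A 6-joint arm with a two-finger parallel gripper is mounted at the origin on the work surface. World frame = base frame: x ahead of the robot, y to its left, z up, the work surface at z = 0. Lengths are in m, angles in rad, forces in N, time in s.
With the tool pointing down it reaches from about 0.275 to 0.825 m from the base axis. Payload 4.9 kg.
Tool frame: the origin (TCP) lies midway between the tips of the shut fingers; the grasp point (between the pads) lies 19 mm behind it (grip_point_offset is the distance from the TCP to the grasp point, in m); z points along the fingers, y is the line along which they close (so a half turn about z gives the same grasp; the last joint's range is limited). The gripper opens to 85 mm and grips with 20 to 120 N. Pads are 22 mm wide; open, the fingers measure 114 mm over their backs; the gripper's body (76 mm by 85 mm) begins 54 mm behind the grasp point. The pads swing forward as they close: fully open they stand 13 mm farther back than shut.
Start: joints at [1.209, 0.326, -0.193, 1.052, 0, 1.437], TCP at [0.124, 0.536, 0.231] pointing down, gripper open.
Joint ranges: [-2.65, 2.65], [-0.97, 1.79], [-1.3, 1.35], [-1.93, 2.1], [-1.47, 1.37], [-3.14, 3.14]. Speed limits (rad/s): [2.57, 2.57, 3.14, 3.14, 3.14, 3.14].

## Interface

Orientations are given as a rotation vector (axis times angle).
In Python, from cell import * gives the robot as it stands. Calls block until the motion is done:
- movep(position, orientation): joint-space move of the TCP to a pose.
- move_l(position, velocity=0.15, rot=None, until_force=None): straight line of the TCP; rot=None keeps the orientation; velocity is the mean speed in m/s. With until_force (N) it stops when the force on the tool has changed by that much, and returns True; else False.
- set_joints(angles): joint-space move.
- let_go() and grab(newtons=None): open the fingers fully, or close them until they stop; newtons is the grip in N (None keeps the last).
- sleep(seconds).
- ik(position, orientation): joint angles nearest the present ones, or None.
- get_state(): the state.
- grab_frame(name): name is "scene" or "side" or "wrist"; returns a dict with "img" (384x512x3 uint8, red, green, blue), "fx", "fy", "cx", "cy" (pixels), "cam_to_world" (4x4, takes a point from camera to world coordinates); the wrist camera has in their place "T_tool_cam" (4x4, takes a point from camera to tool coordinates, whose origin is the TCP and whose axes are the flange's). Camera axes: x right, y down, z forward; pixel columns grow to the right and rows downward; lengths in m; the calibration is good to about 2 mm. A picture is of the moment at which its call begins: read the wrist's pose just before it. There is no depth.
A pose or a line that the arm cannot do raises MotionError and nothing moves.
- sign_off(): hands the job in; it is judged then, once.
Trained networks look in the newest picture that a camera, given by its name, has taken for a name from the list of things; names that differ only in an ending like _2 or _b are one class to them, and where a whole thing is asked for, a point or a joint stands for the part that bears it (a point fixed in the world has none). Each returns a list of dicts, best first, with "score" (0 to 1); they miss things now and then, are a little off and sometimes report something else, mostly with a low value. They report only what shows in the picture. A call takes as long as a camera call.
- spot_in(camera, name): "centre" ([column, row] in pixels, amid what is visible of it).
- silhouettes(camera, name): "mask" (384x512 bool, what is visible of it) and "centre" ([column, row] in pixels, amid what is visible of it).
- tip_of(camera, name): "centre" ([column, row] in pixels: a listed point, or the origin of a listed thing).
The state is a dict: "clock": time; "q": joint angles; "joint_velocities": joint speeds; "tau": joint torques, N m; "position": TCP position; "eef_rot": TCP orientation; "contact_force": force on the tool from outside, world axes, zero at the start; "wrist_torque": the same for the moment, N m; "finger_gap": opening from 0.0 (shut) to 1.0 (fully open); "grasp_force": force on a finger pad.
Only numpy, scipy, OpenCV 4.12 (cv2) and the standard library are available. Lean on these libraries where they do the work, as an engineer would, in place of code of your own. Each camera call takes 0.05 s, during which the arm holds its last target. There are 200 camera calls.

## Task

Start the vibrating table beside the casting bench's switch board. Push the raised end of the wide rocker (mains) fully down, then the raised end of the narrow rocker (table), then press the small round button (run) fully down and keep it held down: the program finishes while still holding it. Keep to this order, do not press the big mushroom-headed stop button, and do not lift or shift the cup, the spray can or the tub.

Things in the scene. Friction and masses are not known exactly. Their poses are not given: they have to be found in the camera images.
- board: fixed plywood switch board lying on the table, 130 mm along its x, 330 mm along its y, 12 mm thick; origin at the centre of its underside, x away from the robot (yawed up to 0.35 rad). Four controls stand in a row along its y, on its middle line, 80 mm apart, in any order; they share its yaw. The vibrating table (152 mm high with its mould) stands over 60 mm clear of its right end
- wide_press (a point): press point of the wide rocker: on the top face of the raised far end, 22 mm from the tilting line, in the middle of the width; it moves with the paddle (10 mm lower when fully over)
- wide_base: fixed black housing of the wide rocker, at most 22 mm high; origin at the centre of its underside, on the board's top. Its paddle is 54 mm wide along board y and 64 mm long along board x, and tilts about a line along y through the middle of its top face, 30 mm above this origin; a raised end stands 37 mm, a lowered end 23 mm above the board's top
- wide (a joint): wide rocker (mains): tilt of its light grey paddle, in rad. 0 to 0.05 at the start: off, far end (board +x, the end with three thin dark ribs) raised; 0.44: fully over, far end down. It stays where it is left; about 2.5 N down at its press point moves it
- narrow_press (a point): press point of the narrow rocker: on the top face of the raised far end, 22 mm from the tilting line, in the middle of the width; it moves with the paddle (10 mm lower when fully over)
- narrow_base: fixed black housing of the narrow rocker, at most 22 mm high; origin at the centre of its underside, on the board's top. Its paddle is 26 mm wide along board y and 64 mm long along board x, and tilts about a line along y through the middle of its top face, 30 mm above this origin; a raised end stands 37 mm, a lowered end 23 mm above the board's top
- narrow (a joint): narrow rocker (table): tilt of its light grey paddle, in rad. 0 to 0.05 at the start: off, far end (board +x, the end with three thin dark ribs) raised; 0.44: fully over, far end down. It stays where it is left; about 2.5 N down at its press point moves it
- start_top (a point): centre of the top face of the small plain round light grey button (run), 32 mm across, in a round black housing 48 mm across and 12 mm high; the face stands 24 mm above the board's top when released, and goes down with the button
- start (a joint): travel of the small round button, in m: 0 released, 0.008 fully down; it springs back (1.5 N to start, 5 N fully down)
- stop_top (a point): centre of the top of the light grey mushroom-headed stop button, head 52 mm across, top 40 mm above the board's top; leave it alone
- stop (a joint): travel of the stop button, in m: 0 released, 0.007 fully down; springs back (2.4 N to start, 8 N fully down)
- cup: loose plaster-filled paper cup beyond the board, 68 mm across, 71 mm high; origin at the centre of its underside; leave alone
- can: loose spray can to the left of the board, 52 mm across, 170 mm high; origin at the centre of its underside; leave alone
- tub: loose open white plastic tub beyond the board on the left, 110 mm across, 100 mm high; origin at the centre of its underside; leave alone

How it is judged:
On the way, in this order (a step that is already met when the one before it is completed fails the run):
1. the wide rocker is pushed fully over (value of joint wide above 0.36 rad and value of joint narrow below 0.2 rad), for 0.1 s.
2. then the narrow rocker is pushed fully over (value of joint each of wide, narrow above 0.36 rad), for 0.1 s.
3. then the small round button is pressed fully down (all of step 2 and value of joint start above 0.006 m), for 0.2 s.
At the end, for the whole second after the job is handed in: Both rockers are fully over (above 0.36 of 0.44 rad) and the robot is still holding the small round button down (more than 6 of its 8 mm); the stop button is up (under 2 mm) (all of step 3 and value of joint stop below 0.002 m); the arm keeps its last pose, push and grip.
It fails at once if the narrow rocker is pushed before the wide one is over (value of joint narrow above 0.2 rad and value of joint wide below 0.2 rad).
It fails at once if the small round button is pressed (over 3 mm) before both rockers are over (value of joint start above 0.003 m and value of joint any of wide, narrow below 0.36 rad).
It fails at once if the stop button is pressed (over 3 mm) (value of joint stop above 0.003 m).
It fails at once if the cup, can or tub is lifted, carried or shifted more than 20 mm (distance of any of cup, can, tub from where it was at the start of the episode above 0.02 m).
It also fails if it takes over 38 s, if anything falls off the work surface, if the arm or the gripper's body presses on something with over 40 N, if the wrist force passes 120 N, or if a joint passes its speed limit or range.

## Working session

There is one attempt and no reset: what is moved stays moved. The work goes in short steps, each a Python script; the robot and the scene stay as the last script left them, time stands still between calls to the robot, and variables do not carry over. Pictures are saved under pics/ and viewed, at most 10 in all, crops included, and the job is handed in when it is done.

```bash
mkdir -p pics
cat > h.py <<'E'
from cell import *
import numpy as np, cv2
from scipy.spatial.transform import Rotation as R
def ray(f,px,T=None):
    T=np.array(f["cam_to_world"]) if T is None else T
    d=T[:3,:3]@np.array([(px[0]-f["cx"])/f["fx"],(px[1]-f["cy"])/f["fy"],1.])
    return T[:3,3],d/np.linalg.norm(d)
def atz(o,d,z): return o+d*(z-o[2])/d[2]
E
python3 - <<'E'
from h import *
fs={}
for c in("scene","side"):
    f=fs[c]=grab_frame(c); cv2.imwrite(f"pics/{c}0.png",f["img"][:,:,::-1])
Z=dict(wide_press=.048,narrow_press=.048,start_top=.036,stop_top=.052,wide_base=.012,narrow_base=.012,board=0,cup=0,can=0,tub=0)
for n,z in Z.items():
    rs=[]
    for c in fs:
        for r in tip_of(c,n)[:2]:
            o,d=ray(fs[c],r["centre"]); print(n,c,round(r["score"],2),np.round(r["centre"]),np.round(atz(o,d,z),3))
print(get_state()["clock"],get_state()["eef_rot"])
E
```

```text
wide_press scene 0.62 [256. 182.] [0.583 0.027 0.048]
wide_press side 0.71 [294. 201.] [0.584 0.041 0.048]
narrow_press scene 0.49 [270. 200.] [0.608 0.109 0.048]
narrow_press side 0.56 [265. 215.] [0.611 0.113 0.048]
start_top scene 0.53 [295. 225.] [0.617 0.201 0.036]
start_top side 0.52 [241. 242.] [0.616 0.195 0.036]
start_top side 0.16 [192. 296.] [0.613 0.348 0.036]
stop_top scene 0.63 [254. 165.] [ 0.536 -0.039  0.052]
stop_top side 0.54 [327. 190.] [ 0.538 -0.024  0.052]
wide_base scene 0.9 [266. 194.] [0.563 0.041 0.012]
narrow_base scene 0.56 [280. 214.] [0.593 0.129 0.012]
narrow_base scene 0.27 [295. 226.] [0.597 0.18  0.012]
narrow_base side 0.94 [272. 235.] [0.59  0.12  0.012]
board scene 0.63 [270. 207.] [0.581 0.078 0.   ]
board side 0.65 [284. 231.] [0.582 0.085 0.   ]
cup scene 0.58 [209. 200.] [ 0.674 -0.043  0.   ]
cup side 0.84 [274. 189.] [ 0.676 -0.04   0.   ]
cup side 0.15 [182. 218.] [0.795 0.156 0.   ]
can scene 0.79 [332. 276.] [0.639 0.322 0.   ]
can side 0.76 [190. 296.] [0.638 0.325 0.   ]
tub scene 0.85 [212. 268.] [0.797 0.162 0.   ]
tub side 0.72 [181. 216.] [0.801 0.154 0.   ]
1.1 [-3.56960327e-01 -3.12122677e+00  3.00226911e-05]
```

View images.

```bash
python3 -c "
import cv2,numpy as np
a=[cv2.imread(f'pics/{c}0.png')[120:340,120:420] for c in('scene','side')]
cv2.imwrite('pics/both.png',cv2.resize(np.hstack(a),None,fx=1.33,fy=1.33))"
```

```text
(no output)
```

View pics/both.png

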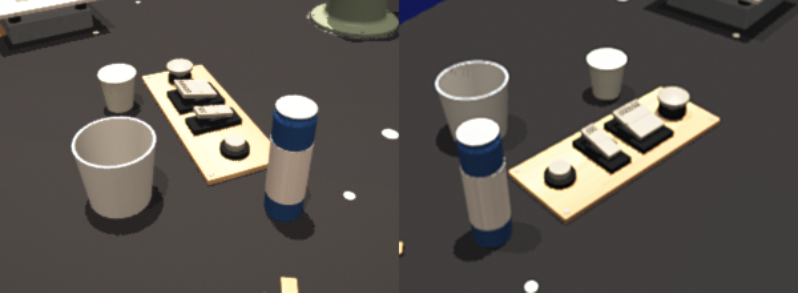

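```bash
cat >> h.py <<'E'
from scipy.optimize import least_squares
OFF=dict(stop_top=(0,-1.5),wide_press=(.0215,-.5),wide_base=(0,-.5),narrow_press=(.0215,.5),narrow_base=(0,.5),start_top=(0,1.5))
Z=dict(wide_press=.047,narrow_press=.047,start_top=.036,stop_top=.052,wide_base=.012,narrow_base=.012)
def pt(p,n):
    c,s=np.cos(p[2]),np.sin(p[2]); a,b=OFF[n]; b*=.08
    return np.array([p[0]+a*c-b*s,p[1]+a*s+b*c])
def fit(obs):
    g=least_squares(lambda p:np.concatenate([pt(p,n)-x[:2] for n,x in obs]),[.577,.083,-.33],loss="soft_l1",f_scale=.003)
    return g.x,[(n,np.round((x[:2]-pt(g.x,n))*1000,1)) for n,x in obs]
def rot(yaw):
    y=np.array([-np.sin(yaw),np.cos(yaw),0]); z=np.array([0,0,-1.])
    return R.from_matrix(np.c_[np.cross(y,z),y,z]).as_rotvec()
E
python3 - <<'E'
from h import *
grab(20)
for k,p in enumerate([(.545,.085,.30),(.56,.10,.27)]):
    movep(p,rot(-.33))
    s=get_state(); f=grab_frame("wrist")
    T=np.eye(4);T[:3,:3]=R.from_rotvec(s["eef_rot"]).as_matrix();T[:3,3]=s["position"];T=T@np.array(f["T_tool_cam"])
    if k==0: cv2.imwrite("pics/w0.png",f["img"][:,:,::-1])
    obs=[]
    for n in Z:
        for r in tip_of("wrist",n)[:1]:
            o,d=ray(f,r["centre"],T); x=atz(o,d,Z[n]); print(n,round(r["score"],2),np.round(r["centre"]),np.round(x,3))
            if r["score"]>.3: obs.append((n,x))
    if len(obs)>2:
        p,res=fit(obs); print(np.round(p,4),res)
    print(s["clock"],np.round(s["position"],3),np.round(s["q"],2))
E
```

```text
wide_press 0.69 [228. 193.] [0.586 0.04  0.047]
narrow_press 0.89 [291. 186.] [0.603 0.118 0.047]
stop_top 0.71 [163. 180.] [ 0.542 -0.029  0.052]
wide_base 0.63 [226. 169.] [0.563 0.042 0.012]
narrow_base 0.86 [290. 169.] [0.591 0.124 0.012]
[ 0.5752  0.0847 -0.2808] [('wide_press', array([ 0.8, -0.3])), ('narrow_press', array([-4.,  1.])), ('stop_top', array([-0.1,  1.2])), ('wide_base', array([-0.9, -4.5])), ('narrow_base', array([4.8, 0.8]))]
4.0833 [0.545 0.086 0.3  ] [ 0.02  0.29 -0.06  1.22  0.    0.35]
wide_press 0.81 [212. 193.] [0.584 0.041 0.047]
narrow_press 0.92 [281. 190.] [0.607 0.119 0.047]
start_top 0.82 [345. 174.] [0.616 0.197 0.036]
stop_top 0.57 [140. 178.] [ 0.54  -0.028  0.052]
narrow_base 0.69 [281. 169.] [0.592 0.127 0.012]
[ 0.5773  0.0866 -0.3209] [('wide_press', array([-0.8, -0.3])), ('narrow_press', array([-3.3,  1.7])), ('start_top', array([ 0.6, -3.3])), ('stop_top', array([ 0.7, -1.1])), ('narrow_base', array([2.1, 2.9]))]
4.7083 [0.559 0.1   0.268] [ 0.05  0.34 -0.07  1.16 -0.    0.38]
```

View pics/w0.png

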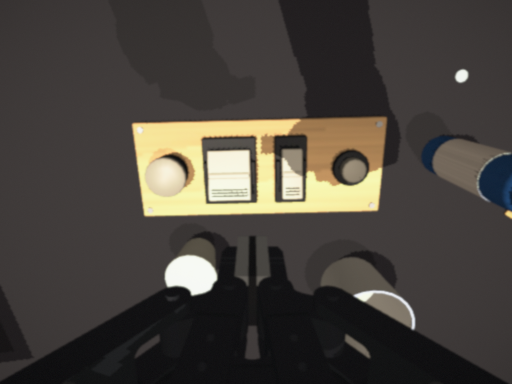

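```bash
cat >> h.py <<'E'
P=np.array([.577,.0857,-.315])
def press(n,zend,F,v=.03):
    x,y=pt(P,n); movep((x,y,.10),rot(P[2])); move_l((x,y,.06),.1)
    hit=move_l((x,y,zend),v,until_force=F); s=get_state()
    print(n,hit,np.round(s["position"],4),np.round(s["contact_force"],1),s["clock"])
E
python3 - <<'E'
from h import *
press("wide_press",.033,15); sleep(.2); x,y=pt(P,"wide_press"); move_l((x,y,.10),.15)
f=grab_frame("side"); cv2.imwrite("pics/s1.png",cv2.resize(f["img"][150:300,200:400,::-1],None,fx=3,fy=3))
movep((.56,.10,.268),rot(P[2])); f=grab_frame("wrist"); cv2.imwrite("pics/w1.png",f["img"][100:250,100:420,::-1].repeat(2,0).repeat(2,1))
E
```

```text
wide_press True [0.5857 0.0409 0.0389] [-0.9  1.2  7.2] 7.0833
```

View pics/w1.png

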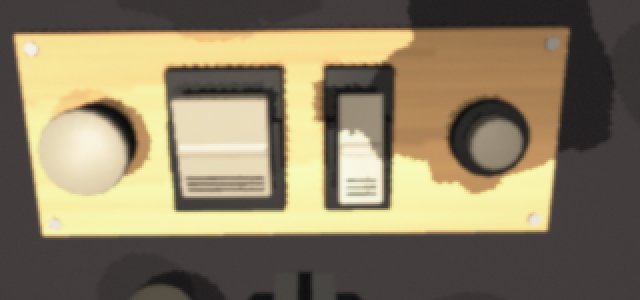

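The picture shows the wide rocker over: its ribbed end is down at about (228,185) in the crop, with the housing visible below it. The stop z of 0.039 m matches full travel. The narrow rocker is still up, so it's next.

Run:
```python
from h import *
press("narrow_press",.033,15); sleep(.2); x,y=pt(P,"narrow_press"); move_l((x,y,.10),.15)
movep((.56,.10,.268),rot(P[2])); f=grab_frame("wrist"); cv2.imwrite("pics/w2.png",f["img"][100:250,100:420,::-1].repeat(2,0).repeat(2,1))
```

```text
narrow_press True [0.6103 0.1171 0.0388] [-1.8 -0.7  7.5] 10.6917
```

View pics/w2.png

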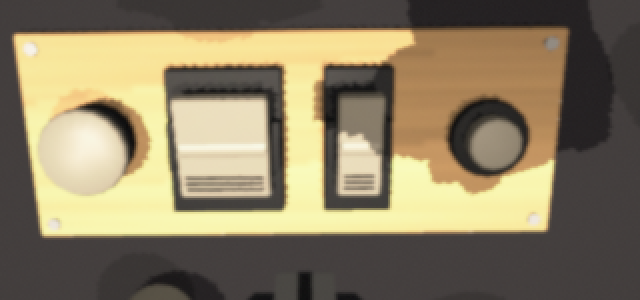

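Both rockers are over: the narrow one's ribs are now at about (358,182), level with the wide one's. Next I press the run button and hold it.

Run:
```python
from h import *
press("start_top",.024,12); sleep(.5); s=get_state(); print(s["position"],np.round(s["contact_force"],1))
f=grab_frame("side"); cv2.imwrite("pics/s3.png",cv2.resize(f["img"][150:300,200:400,::-1],None,fx=3,fy=3))
```

```text
start_top True [0.614  0.1998 0.0281] [-1.  -0.1  6. ] 14.6083
[0.61399765 0.19977889 0.02807135] [-1.4 -0.3  7.9]
```

View pics/s3.png

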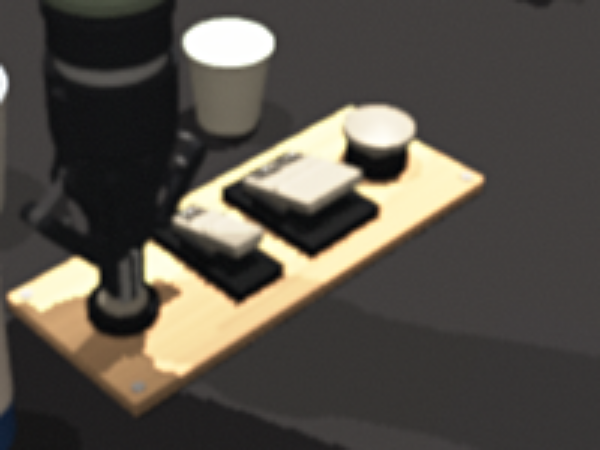

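The fingers hold the run button down at about (125,295): z is 0.028 m, which is the full 8 mm, at about 8 N. Both rockers are over and the stop button is up.

```bash
python3 -c "
from cell import *
print(sign_off())"
```

```text
the job is handed in; nothing more can be done
None
```

I pushed the wide rocker over, then the narrow one, then pressed the run button fully down, and handed the job in at about 15 s with the button still held; the stop button and the cup, can and tub were not touched, and no verdict came back.

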